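# True up a frame corner with an assembly square and hold it

## Robot

A 7-joint arm with a two-finger parallel gripper is mounted at the origin on the work surface. World frame = base frame: x ahead of the robot, y to its left, z up, the work surface at z = 0. Lengths are in m, angles in rad, forces in N, time in s.
With the tool pointing down it reaches from about 0.425 to 0.925 m from the base axis. Payload 6.8 kg.
Tool frame: the origin (TCP) lies on the centre line of the jaws, within the pads' length; the fingertips stand 14 mm ahead of it and the grasp point (between the pads) lies 5 mm behind it (manip.tcp_to_tips is the distance from the TCP to the fingertips, in m); z points along the fingers, y is the direction in which the jaws open and shut (so a half turn about z gives the same grasp; the last joint's range is limited). The gripper opens to 85 mm and grips with 20 to 120 N. Pads are 22 mm wide; open, the fingers measure 114 mm over their backs; the gripper's body (76 mm by 85 mm) begins 54 mm behind the grasp point. The pads swing forward as they close: fully open they stand 13 mm farther back than shut.
Start: joints at [-1.366, 0.477, 0.022, 1.555, -0.011, 1.109, -0.083], TCP at [0.208, 0.642, 0.245] pointing down, gripper open.
Joint ranges: [-2.96, 2.96], [-0.34, 2.1], [-1.41, 1.46], [0.24, 2.44], [-1.37, 4.51], [0.17, 1.92], [-2.96, 2.96]. Speed limits (rad/s): [2.39, 2.39, 3.14, 3.14, 3.14, 3.14, 3.14].

## Interface

Orientations are given as [roll, pitch, yaw] about the fixed x, y, z axes, in that order (R = Rz(yaw) Ry(pitch) Rx(roll)).
In Python, from plant import get_obs, viewer, job_done, manip gives the robot as it stands. The module is installed in compiled form; this text tells all that it offers.
- The arm moves only by the tool carry_out, never from a script. Its argument "targets" is a list of rows, each an object of numbers: "fingers": the opening, from -1 (shut) to 1 (fully open), so that 0 is half open; "tx", "ty", "tz": the shift along the tool's x, y, z in cm; "wx", "wy", "wz": the turn, a rotation vector about the tool's x, y, z in degrees. A call has 1 to 8 rows; each row is the pose to reach, as a shift and turn from the pose commanded when the call began, along the tool's axes at that moment; what a row does not reach only later rows make up. A row lasts 1/10 s, in which the tool goes at most 50 mm and 8.59 degrees, less where a joint would pass 70% of its speed; a pose out of reach is approached as far as the arm can. A call with a gripper value outside its range is refused whole. The fingers move at their own pace and stop on an object; "newtons" is the grip in N (left out, the last holds). Time passes only in rows, so rows that repeat a pose let the fingers close. It gives the time, the measured TCP pose, the force and the opening at its end, in the units of the state.
- get_obs(): the state, without advancing time (a new reading comes with each control period).
- viewer.read_camera(name): name is "side" or "top"; returns a dict with "color" (400x640x3 uint8, red, green, blue), "depth" (400x640 float32, m along the optical axis (not along the pixel's ray), 0 where there is no reading), "fx", "fy", "cx", "cy" (pixels), "k1" (the pictures are not rectified: a ray, as slopes to the right and down, at radius r is drawn at 1 + k1 r^2 times it, then the intrinsics apply), "R" (3x3) and "t" (3): a world point X has camera coordinates R X + t. Camera axes: x right, y down, z forward; pixel columns grow to the right and rows downward; lengths in m; the calibration is good to about 2 mm. A picture is of the moment at which its call begins.
- job_done(): hands the job in, once; it reports no verdict.
The state is a dict: "clock": time; "q": joint angles; "joint_vel": joint speeds; "tau": joint torques, N m; "eef_pos": TCP position; "tool_rot": TCP orientation; "wrist_force": force on the tool from outside, world axes, zero at the start; "torque": the same for the moment, N m; "width": finger opening in m.
Only numpy, scipy, OpenCV 4.12 (cv2) and the standard library are available. Lean on these libraries where they do the work, as an engineer would, in place of code of your own. Each camera call takes 0.05 s, during which the arm holds its last target.

## Task

Pick up the blue assembly square by its red handle, lay it flat on the dark jig plate inside the frame corner, and press it into the corner so that it swings the leaning aluminium post out until you feel the post come up firmly on its stop and both outer faces of the square bear against the two bars. Finish while holding it there: keep gripping the handle and keep pressing the square firmly against both bars, so that the corner stays square. Leave the screw bin, the screwdriver and the bolt pot where they are.

Things in the scene. Friction and masses are not known exactly. Their poses are not given: they have to be found in the camera images.
- jig: Fixed dark steel plate, 8 mm thick, on the bench, x -165 to +50, y -165 to +60 mm in its frame. Origin: the inside corner of the frame (where the bars' inner faces meet), at bench level. The square goes in the open quadrant x < 0, y < 0. Seated, it has the jig's axes and its origin is at jig (-50, -50, +8) mm. A 38 mm high brass pin stands behind the post.
- sill: Fixed aluminium bar, 40 x 190 x 40 mm, on the jig plate (top 48 mm above bench); origin and axes as the jig. Inner face: plane x = 0, y -155 to +35 mm; the bar is on its +x side. On top at y = -130 mm sits an open toggle clamp, its red lever pointing to +x, highest point 81 mm above bench.
- post: Aluminium bar, 150 x 40 x 40 mm, on the jig plate (top 48 mm above bench), pivoting about the vertical through the jig's origin. Origin at that pivot, bench level. Inner face: own plane y = 0, own x -154 to -4 mm; the bar is on its +y side. At swing = 0 its axes are the jig's.
- swing (a joint): Post's lean (rad): 0 = square to the sill, on its hard stop; positive = free end swung to jig -y. Starts 0.06 to 0.12. Spring (3 N m/rad, rest at 0.10) and friction (0.15 N m): the end of the square's arm, 110 mm from the pivot, needs up to 4.5 N to swing it, then force rises sharply at the stop. Let go, it springs back in.
- square: Loose blue L-shaped square with upright red handle, 0.28 to 0.46 kg, 18 mm thick, lying flat, smooth. Origin on the underside below the handle's centre, z up. Outer faces: plane x = +50 mm (y -60 to +36; goes against the sill) and plane y = +50 mm (x -60 to +36; goes against the post). Arms 22 mm wide; outer corner has a 14 x 14 mm notch.
- square_grip (a point): Centre of the square's red handle, 42 mm above the square's underside origin. The handle is a block 24 mm thick, 38 mm long, from 18 to 60 mm above the underside. Its length runs along the diagonal between the square's own +x and +y; the two flat sides to grip face the other diagonal.
- square_nose (a point): Point of the square at own (+50, +50, 0) mm: the sharp corner its two outer faces would make if it were not notched away. Seated, it lies above the jig's origin.
- screw_bin: Bystander: open grey bin, 90 x 150 x 45 mm, with screws; origin centre of underside.
- screwdriver: Bystander: orange-handled screwdriver, 190 mm, lying on the bench; origin at the middle of its underside.
- bolt_pot: Bystander: white plastic cup, 72 mm across, 60 mm high; origin centre of underside.

How it is judged:
On the way:
1. the square has been picked up, clear of the bench, in the fingers (height (world z) of square above 0.012 m and contact force between square and the fingers above 1 N), for 0.2 s.
At the end, for the whole second after the job is handed in: Fingers grip the square (over 2 N); it presses over 2 N on sill and on post; swing under 0.015 rad; square parallel to sill within 0.02 and post within 0.025 rad, nose within 5 mm of the corner, flat on the plate (underside within 3 mm, tilt under 0.035 rad), still (contact force between square and sill above 2 N and contact force between square and post above 2 N and contact force between square and the fingers above 2 N and value of joint swing below 0.015 rad and angle between the x axis of square and the x axis of sill, either way round below 0.02 rad and angle between the x axis of square and the x axis of post, either way round below 0.025 rad and horizontal distance between square_nose and jig below 0.005 m and z of square in the frame of jig between 0.005 and 0.0115 m and angle between square's own z axis and vertical below 0.035 rad and linear speed of square below 0.02 m/s); the arm keeps its last pose, push and grip.
It fails at once if the screw bin is disturbed (moved over 20 mm) (distance of screw_bin from where it was at the start of the episode above 0.02 m).
It fails at once if the screwdriver is disturbed (moved over 20 mm) (distance of screwdriver from where it was at the start of the episode above 0.02 m).
It fails at once if the bolt pot is disturbed (moved over 20 mm) (distance of bolt_pot from where it was at the start of the episode above 0.02 m).
It also fails if it takes over 58 s, if anything falls off the work surface, if the arm or the gripper's body presses on something with over 40 N, if the wrist force passes 120 N, or if a joint passes its speed limit or range.

## Working session

There is one attempt and no reset: what is moved stays moved. The work goes in short steps, Python scripts to look and compute and a tool call to move; the robot and the scene stay as the last step left them, time stands still between calls to the robot, and variables do not carry over. Pictures are saved under pics/ and viewed, and the job is handed in when it is done.

Besides the shell and the picture viewer there is one more tool, called after "Emit:" as name(argument=value, ...) on one line, values as JSON. carry_out: Moves the arm, as the interface text tells. Its arguments: {"type":"object","properties":{"targets":{"type":"array"},"newtons":{"type":"number"}},"required":["targets"]}

```bash
mkdir -p pics; ls; python3 - <<'E'
from plant import get_obs, viewer, manip
import cv2,numpy as np
o=get_obs()
print({k:np.round(v,3).tolist() for k,v in o.items()})
print([a for a in dir(manip) if a[0]!='_'])
for n in("top","side"):
    c=viewer.read_camera(n); cv2.imwrite(f"pics/{n}0.png",c["color"][:,:,::-1])
    print(n,{k:np.round(c[k],3).tolist() for k in("fx","fy","cx","cy","k1","R","t")})
    np.savez(f"{n}0.npz",**c)
E
```

```text
pics
{'clock': 0.0, 'q': [-1.366, 0.478, 0.022, 1.556, -0.012, 1.109, -0.083], 'joint_vel': [0.001, -0.001, 0.001, 0.0, 0.0, 0.001, -0.001], 'tau': [0.002, -59.646, 1.608, -28.12, 0.012, 0.009, -0.0], 'eef_pos': [0.208, 0.642, 0.244], 'tool_rot': [-3.14, 0.0, 2.829], 'wrist_force': [-0.339, 0.376, 0.422], 'torque': [-0.034, -0.025, 0.003], 'width': 0.086}
['PlanningError', 'tcp_to_tips']
top {'fx': 515.607, 'fy': 515.607, 'cx': 325.188, 'cy': 199.433, 'k1': 0.035, 'R': [[-0.003, -1.0, 0.016], [-0.982, 0.0, -0.187], [0.187, -0.017, -0.982]], 't': [0.076, 0.592, 1.25]}
side {'fx': 475.187, 'fy': 475.187, 'cx': 321.396, 'cy': 198.254, 'k1': -0.077, 'R': [[-0.977, -0.211, 0.012], [-0.165, 0.724, -0.669], [0.133, -0.656, -0.743]], 't': [0.587, 0.081, 1.206]}
```

View pics/top0.png

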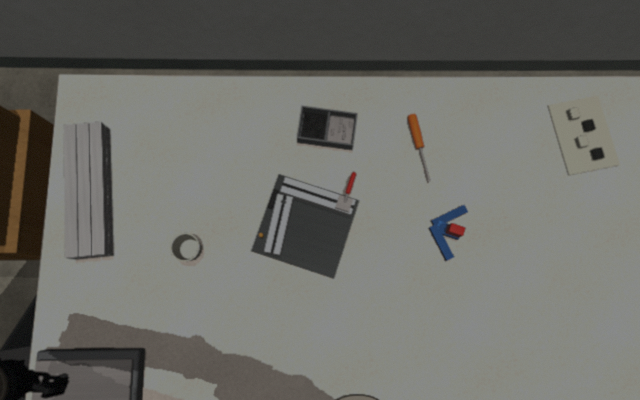

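View pics/side0.png

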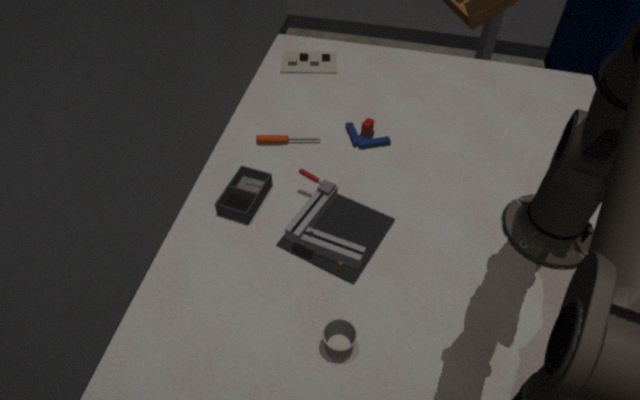

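The top view shows the jig at about (310,225), with its corner near (285,190), and the square at about (445,232) with its nose pointing left. The pot is at (187,248), the bin at (328,128) and the screwdriver at (420,148). I'll measure these next.

```bash
cat > h.py <<'E'
import numpy as np,cv2
def load(n): return dict(np.load(n+".npz"))
def ray(c,uv):
    uv=np.atleast_2d(np.array(uv,float)); d=np.c_[(uv[:,0]-c["cx"])/c["fx"],(uv[:,1]-c["cy"])/c["fy"]]
    s=d.copy()
    for _ in range(20): s=d/(1+c["k1"]*(s**2).sum(1,keepdims=True))
    r=np.c_[s,np.ones(len(s))]@c["R"]; o=-c["R"].T@c["t"]
    return o,r
def onplane(c,uv,z):
    o,r=ray(c,uv); return o+r*((z-o[2])/r[:,2])[:,None]
def proj(c,X):
    p=np.atleast_2d(X)@c["R"].T+c["t"]; s=p[:,:2]/p[:,2:]
    s=s*(1+c["k1"]*(s**2).sum(1,keepdims=True)); return np.c_[s[:,0]*c["fx"]+c["cx"],s[:,1]*c["fy"]+c["cy"]]
E
python3 - <<'E'
from h import *
for n in("top","side"):
    c=load(n+"0"); hsv=cv2.cvtColor(c["color"],cv2.COLOR_RGB2HSV)
    b=cv2.inRange(hsv,(100,110,50),(130,255,255)); r=cv2.inRange(hsv,(0,150,60),(6,255,255))|cv2.inRange(hsv,(172,150,60),(180,255,255))
    for nm,m in(("b",b),("r",r)):
        cs,_=cv2.findContours(m,cv2.RETR_EXTERNAL,cv2.CHAIN_APPROX_NONE)
        for k in cs:
            if cv2.contourArea(k)>25: print(n,nm,cv2.contourArea(k),cv2.boundingRect(k),cv2.minAreaRect(k))
    w={"top":[(245,165,125,120),(420,195,60,75)],"side":[(270,160,135,125),(335,110,65,45)]}[n]
    for i,(x,y,W,H) in enumerate(w):
        f=min(800//W,600//H); cv2.imwrite(f"pics/{n}_crop{i}.png",cv2.resize(c["color"][y:y+H,x:x+W,::-1],None,fx=f,fy=f,interpolation=cv2.INTER_CUBIC)); print(n,i,f)
E
```

```text
top b 553.5 (430, 206, 37, 54) ((444.7073059082031, 229.29782104492188), (29.791528701782227, 55.9546012878418), 17.281497955322266)
top r 105.5 (449, 224, 16, 11) ((455.9000244140625, 229.3000030517578), (14.546475410461426, 8.854375839233398), 18.43494987487793)
top r 54.0 (346, 173, 9, 20) ((350.3000183105469, 182.60000610351562), (3.4785051345825195, 20.55480194091797), 18.434946060180664)
top 0 5
top 1 8
side b 248.5 (347, 123, 42, 23) ((365.48260498046875, 137.6876678466797), (44.373779296875, 16.879638671875), 21.25050163269043)
side r 46.5 (300, 170, 18, 11) ((308.3769226074219, 174.71539306640625), (19.225383758544922, 3.348937749862671), 29.744882583618164)
side r 46.5 (363, 119, 10, 9) ((367.7500305175781, 122.74999237060547), (6.363960266113281, 9.899494171142578), 45.0)
side 0 4
side 1 12
```

View pics/top_crop0.png

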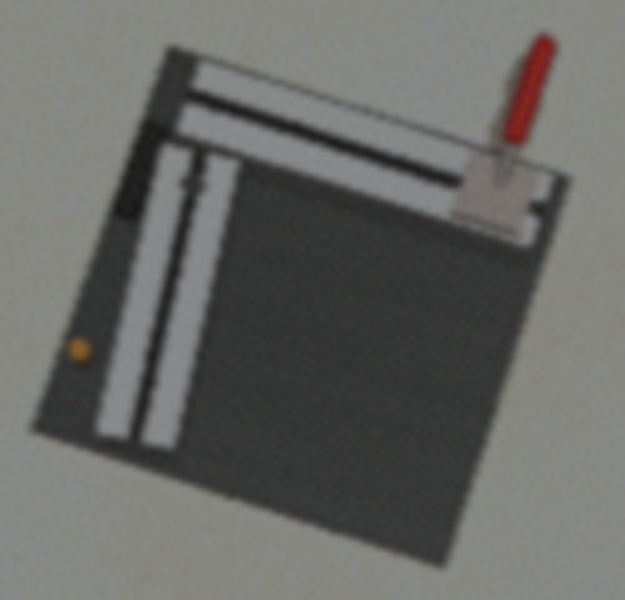

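View pics/top_crop1.png

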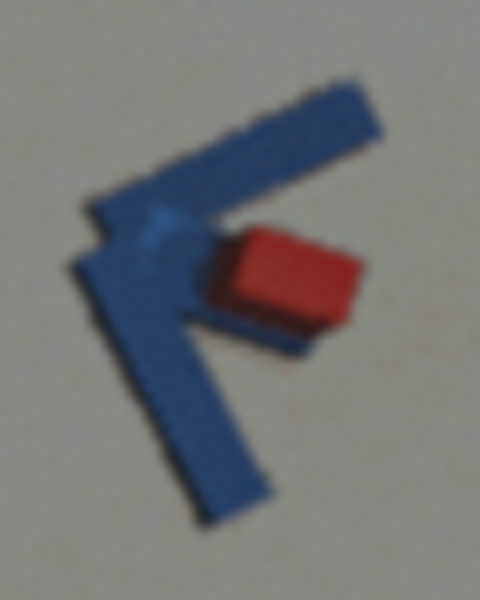

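View pics/side_crop0.png

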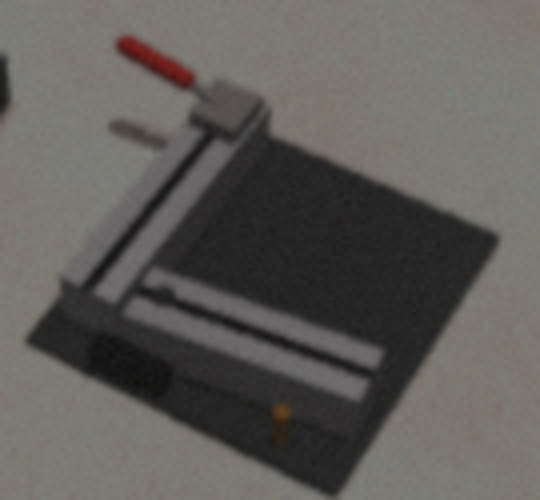

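View pics/side_crop1.png

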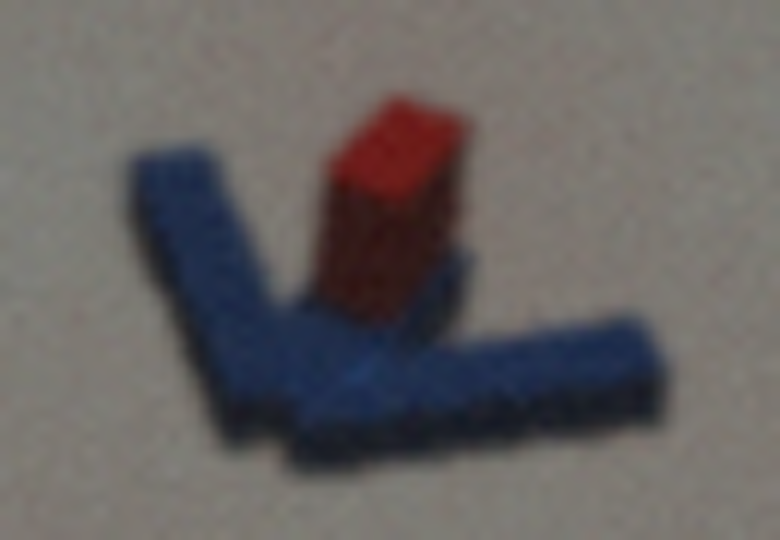

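```bash
cat >> h.py <<'E'
def px(p,off,f): return (np.array(p,float)+.5)/f-.5+np.array(off)
def kab(a,b):
    a=np.array(a,float);b=np.array(b)[:,:2]; A=a-a.mean(0);B=b-b.mean(0)
    th=np.arctan2((A[:,0]*B[:,1]-A[:,1]*B[:,0]).sum(),(A*B).sum()); R=np.array([[np.cos(th),-np.sin(th)],[np.sin(th),np.cos(th)]])
    t=b.mean(0)-R@a.mean(0); return th,t,(a@R.T+t-b)*1e3
E
python3 - <<'E'
from h import *
T=load("top0");S=load("side0")
np.set_printoptions(precision=4,suppress=True)
pl=[(.05,.06),(.05,-.165),(-.165,-.165),(-.165,.06)]
def show(n,a,w): th,t,r=kab(a,w); print(n,round(np.degrees(th),2),t,"res mm",r.round(1).tolist())
show("jig top",pl,onplane(T,px([(170,45),(570,178),(445,568),(32,430)],(245,165),5),.008))
show("jig side",[pl[3],pl[2],pl[0]],onplane(S,px([(335,496),(498,238),(26,341)],(270,160),4),.008))
show("sill top",[(0,.035),(0,-.155)],onplane(T,px([(178,140),(530,247)],(245,165),5),.048))
for c,p,o,f in((T,[(240,157),(178,447)],(245,165),5),(S,[(155,268),(385,348)],(270,160),4)):
    w=onplane(c,px(p,o,f),.048); d=w[0]-w[1]; print("post ang",np.degrees(np.arctan2(d[1],d[0])),w)
w=onplane(T,px([(255,225),(365,262),(343,325),(235,283)],(420,195),8),.060)
print("handle top",w.mean(0),[np.degrees(np.arctan2(*(w[i]-w[j])[1::-1])) for i,j in((0,1),(3,2))],np.linalg.norm(w-np.roll(w,1,0),axis=1))
w=onplane(S,px([(402,93),(468,122),(400,200),(330,172)],(335,110),12),.060)
print("handle side",w.mean(0),np.linalg.norm(w-np.roll(w,1,0),axis=1),[np.degrees(np.arctan2(*(w[i]-w[j])[1::-1])) for i,j in((0,1),(3,2),(0,3),(1,2))])
L=[(.05,.036),(.05,-.06),(.036,.05),(-.06,.05),(.028,-.06)]
show("sq top",L,onplane(T,px([(88,203),(352,76),(75,258),(207,526),(384,133)],(420,195),8),.018))
for n,uv in(("bin",(328,128)),("pot",(187,248)),("drv handle",(416,130)),("drv tip",(428,181))): print(n,onplane(T,uv,.0))
E
```

```text
jig top -18.51 [0.605  0.1571] res mm [[0.5, 0.9], [0.7, -1.7], [-0.9, -0.4], [-0.2, 1.3]]
jig side -18.29 [0.6043 0.163 ] res mm [[-0.4, 0.7], [-1.2, -1.1], [1.5, 0.3]]
sill top -17.19 [0.6016 0.1574] res mm [[0.4, 1.4], [-0.4, -1.4]]
post ang -11.353189617362286 [[0.6027 0.1578 0.048 ]
 [0.4555 0.1874 0.048 ]]
post ang -11.178412587419324 [[0.5978 0.1623 0.048 ]
 [0.4535 0.1908 0.048 ]]
handle top [ 0.5168 -0.2541  0.06  ] [np.float64(70.94230760524833), np.float64(68.23854472098353)] [0.0196 0.0357 0.0213 0.0355]
handle side [ 0.5151 -0.2505  0.06  ] [0.0369 0.0191 0.0358 0.0194] [np.float64(-23.356853478330002), np.float64(-20.15078618576168), np.float64(-110.11834971693548), np.float64(-109.57532588670662)]
sq top 25.14 [ 0.5165 -0.2527] res mm [[1.0, -0.6], [0.1, 0.2], [0.4, 1.2], [-0.5, -1.1], [-1.0, 0.3]]
bin [[0.7999 0.0658 0.    ]]
pot [[0.4757 0.4304 0.    ]]
drv handle [[ 0.7946 -0.1729  0.    ]]
drv tip [[ 0.6528 -0.1999  0.    ]]
```

Jig: yaw about -18.2°, corner about (0.604, 0.159), post lean about 0.12 rad. Square: origin about (0.516, -0.2525), yaw about 25.1°. I'll grip with the jaw axis at -20° and approach around the base so the path stays in reach.

Emit:
carry_out(targets=[{"tx": -41.7,"ty": -27.7,"wz": 46,"fingers": 1},{"tx": -41.7,"ty": -27.7,"wz": 46,"fingers": 1},{"tx": -41.7,"ty": -27.7,"wz": 46,"fingers": 1},{"tx": -41.7,"ty": -27.7,"wz": 46,"fingers": 1},{"tx": -41.7,"ty": -27.7,"wz": 46,"fingers": 1},{"tx": -41.7,"ty": -27.7,"wz": 46,"fingers": 1},{"tx": -41.7,"ty": -27.7,"wz": 46,"fingers": 1},{"tx": -41.7,"ty": -27.7,"wz": 46,"fingers": 1}], newtons=40)

```text
schema error: expected keys fingers, tx, ty, tz, wx, wy, wz
```

```bash
cat > go.py <<'E'
import sys
from plant import get_obs
from scipy.spatial.transform import Rotation as Ro
import numpy as np
np.set_printoptions(precision=4,suppress=True)
def rep(x=None,y=None,z=None,yaw=None):
    o=get_obs(); R=Ro.from_euler("xyz",o["tool_rot"])
    print("t",round(float(o["clock"]),2),"pos",np.array(o["eef_pos"]),"rot deg",np.degrees(o["tool_rot"]).round(2),"F",np.array(o["wrist_force"]).round(2),"M",np.array(o["torque"]).round(2),"w",round(float(o["width"]),4),"q7",round(float(o["q"][6]),2))
    if x is not None:
        d=R.inv().apply(np.array([x,y,z])-o["eef_pos"])*100
        w=np.degrees((R.inv()*Ro.from_euler("xyz",[180,0,yaw],degrees=True)).as_rotvec())
        print("cm",d.round(2),"deg",w.round(2))
if __name__=="__main__": rep(*map(float,sys.argv[1:]))
E
python3 go.py 0.516 -0.2525 0.16 70.1
```

```text
t 0.1 pos [0.2076 0.6418 0.2445] rot deg [-179.91    0.01  162.08] F [ 0.39 -0.18  0.1 ] M [ 0.04  0.01 -0.02] w 0.0852 q7 -0.08
cm [-56.86 -75.58   8.57] deg [-0.07  0.08 91.98]
```

Emit:
carry_out(targets=[{"tx": -41.7,"ty": -27.7,"tz": 0,"wx": 0,"wy": 0,"wz": 46,"fingers": 1},{"tx": -41.7,"ty": -27.7,"tz": 0,"wx": 0,"wy": 0,"wz": 46,"fingers": 1},{"tx": -41.7,"ty": -27.7,"tz": 0,"wx": 0,"wy": 0,"wz": 46,"fingers": 1},{"tx": -41.7,"ty": -27.7,"tz": 0,"wx": 0,"wy": 0,"wz": 46,"fingers": 1},{"tx": -41.7,"ty": -27.7,"tz": 0,"wx": 0,"wy": 0,"wz": 46,"fingers": 1},{"tx": -41.7,"ty": -27.7,"tz": 0,"wx": 0,"wy": 0,"wz": 46,"fingers": 1},{"tx": -41.7,"ty": -27.7,"tz": 0,"wx": 0,"wy": 0,"wz": 46,"fingers": 1},{"tx": -41.7,"ty": -27.7,"tz": 0,"wx": 0,"wy": 0,"wz": 46,"fingers": 1}], newtons=40)

```text
clock: 0.9
eef_pos: [0.4573, 0.3273, 0.2451]
tool_rot: [-3.141, 0.0, 2.026]
wrist_force: [1.1, 0.9, 0.1]
width: 0.0856
```

```bash
python3 go.py 0.516 -0.2525 0.16 70.1
```

```text
t 0.9 pos [0.4573 0.3273 0.2451] rot deg [-179.98    0.    116.09] F [1.09 0.94 0.07] M [ 0.   -0.03  0.03] w 0.0856 q7 -0.18
cm [-54.65 -20.23   8.52] deg [-0.02  0.01 45.99]
```

Emit:
carry_out(targets=[{"tx": -54.6,"ty": -20.2,"tz": 4,"wx": 0,"wy": 0,"wz": 46,"fingers": 1},{"tx": -54.6,"ty": -20.2,"tz": 4,"wx": 0,"wy": 0,"wz": 46,"fingers": 1},{"tx": -54.6,"ty": -20.2,"tz": 4,"wx": 0,"wy": 0,"wz": 46,"fingers": 1},{"tx": -54.6,"ty": -20.2,"tz": 4,"wx": 0,"wy": 0,"wz": 46,"fingers": 1},{"tx": -54.6,"ty": -20.2,"tz": 4,"wx": 0,"wy": 0,"wz": 46,"fingers": 1},{"tx": -54.6,"ty": -20.2,"tz": 4,"wx": 0,"wy": 0,"wz": 46,"fingers": 1},{"tx": -54.6,"ty": -20.2,"tz": 4,"wx": 0,"wy": 0,"wz": 46,"fingers": 1},{"tx": -54.6,"ty": -20.2,"tz": 4,"wx": 0,"wy": 0,"wz": 46,"fingers": 1}])

```text
clock: 1.7
eef_pos: [0.4964, -0.0696, 0.2178]
tool_rot: [-3.142, -0.0, 1.224]
wrist_force: [0.6, 0.9, -0.2]
width: 0.0854
```

```bash
python3 go.py 0.516 -0.2525 0.11 70.1
```

```text
t 1.7 pos [ 0.4964 -0.0696  0.2178] rot deg [-180.     -0.02   70.11] F [ 0.63  0.93 -0.2 ] M [-0.02 -0.06 -0.01] w 0.0854 q7 -0.13
cm [-16.53   8.06  10.77] deg [-0.   -0.02  0.01]
```

Emit:
carry_out(targets=[{"tx": -16.5,"ty": 8.1,"tz": 8,"wx": 0,"wy": 0,"wz": 0,"fingers": 1},{"tx": -16.5,"ty": 8.1,"tz": 8,"wx": 0,"wy": 0,"wz": 0,"fingers": 1},{"tx": -16.5,"ty": 8.1,"tz": 8,"wx": 0,"wy": 0,"wz": 0,"fingers": 1},{"tx": -16.5,"ty": 8.1,"tz": 8,"wx": 0,"wy": 0,"wz": 0,"fingers": 1},{"tx": -16.5,"ty": 8.1,"tz": 8,"wx": 0,"wy": 0,"wz": 0,"fingers": 1},{"tx": -16.5,"ty": 8.1,"tz": 8,"wx": 0,"wy": 0,"wz": 0,"fingers": 1},{"tx": -16.5,"ty": 8.1,"tz": 8,"wx": 0,"wy": 0,"wz": 0,"fingers": 1}])

```text
clock: 2.4
eef_pos: [0.5169, -0.2495, 0.1378]
tool_rot: [-3.141, -0.001, 1.224]
wrist_force: [-0.1, 1.0, 0.4]
width: 0.0855
```

```bash
python3 go.py 0.516 -0.2525 0.039 70.1; python3 - <<'E'
from plant import viewer
import cv2
a=[]
for n,(x,y,W,H) in(("top",(400,180,100,100)),("side",(320,80,100,100))):
    c=viewer.read_camera(n); a.append(cv2.resize(c["color"][y:y+H,x:x+W,::-1],None,fx=4,fy=4,interpolation=cv2.INTER_CUBIC))
cv2.imwrite("pics/app1.png",cv2.hconcat(a))
E
```

```text
t 2.4 pos [ 0.5169 -0.2495  0.1378] rot deg [-179.97   -0.04   70.14] F [-0.09  1.01  0.43] M [ 0.07 -0.04 -0.04] w 0.0855 q7 0.34
cm [-0.32  0.02  9.88] deg [-0.03 -0.04  0.04]
```

View pics/app1.png

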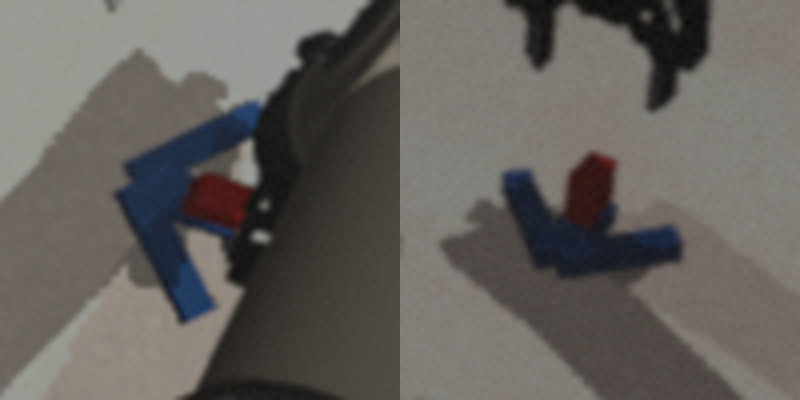

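The side view (right half) shows the open fingers above the red handle and on either side of it. The handle sits near (590,190) in the picture. I'll descend and grip.

Emit:
carry_out(targets=[{"tx": -0.3,"ty": 0,"tz": 4,"wx": 0,"wy": 0,"wz": 0,"fingers": 1},{"tx": -0.3,"ty": 0,"tz": 7,"wx": 0,"wy": 0,"wz": 0,"fingers": 1},{"tx": -0.3,"ty": 0,"tz": 8.5,"wx": 0,"wy": 0,"wz": 0,"fingers": 1},{"tx": -0.3,"ty": 0,"tz": 9.8,"wx": 0,"wy": 0,"wz": 0,"fingers": 1},{"tx": -0.3,"ty": 0,"tz": 9.8,"wx": 0,"wy": 0,"wz": 0,"fingers": 1}])

```text
clock: 3.0
eef_pos: [0.5155, -0.2526, 0.0391]
tool_rot: [-3.14, -0.0, 1.224]
wrist_force: [-0.2, 0.8, 0.0]
width: 0.0847
```

```bash
python3 go.py 0.516 -0.2525 0.038 70.1
```

```text
t 3.0 pos [ 0.5155 -0.2526  0.0391] rot deg [-179.92   -0.01   70.14] F [-0.24  0.85  0.04] M [-0.01 -0.02 -0.03] w 0.0847 q7 0.44
cm [0.03 0.04 0.11] deg [-0.08 -0.01  0.04]
```

Emit:
carry_out(targets=[{"tx": 0,"ty": 0,"tz": 0,"wx": 0,"wy": 0,"wz": 0,"fingers": -1},{"tx": 0,"ty": 0,"tz": 0,"wx": 0,"wy": 0,"wz": 0,"fingers": -1},{"tx": 0,"ty": 0,"tz": 0,"wx": 0,"wy": 0,"wz": 0,"fingers": -1},{"tx": 0,"ty": 0,"tz": 0,"wx": 0,"wy": 0,"wz": 0,"fingers": -1},{"tx": 0,"ty": 0,"tz": 0,"wx": 0,"wy": 0,"wz": 0,"fingers": -1},{"tx": 0,"ty": 0,"tz": 0,"wx": 0,"wy": 0,"wz": 0,"fingers": -1},{"tx": 0,"ty": 0,"tz": 0,"wx": 0,"wy": 0,"wz": 0,"fingers": -1},{"tx": 0,"ty": 0,"tz": 0,"wx": 0,"wy": 0,"wz": 0,"fingers": -1}], newtons=70)

```text
clock: 3.8
eef_pos: [0.5162, -0.2537, 0.0406]
tool_rot: [3.14, -0.0, 1.223]
wrist_force: [-1.2, 1.4, 6.6]
width: 0.0234
```

```bash
python3 go.py 0.516 -0.2525 0.138 70.1
```

```text
t 3.8 pos [ 0.5162 -0.2537  0.0406] rot deg [179.94  -0.01  70.07] F [-1.21  1.42  6.58] M [ 0.13  0.19 -0.01] w 0.0234 q7 0.44
cm [ 0.11 -0.04 -9.74] deg [ 0.06 -0.01 -0.03]
```

Grip is on, with width 23.4 mm against a 24 mm handle. Lifting.

Emit:
carry_out(targets=[{"tx": 0,"ty": 0,"tz": -2,"wx": 0,"wy": 0,"wz": 0,"fingers": -1},{"tx": 0,"ty": 0,"tz": -5,"wx": 0,"wy": 0,"wz": 0,"fingers": -1},{"tx": 0,"ty": 0,"tz": -8,"wx": 0,"wy": 0,"wz": 0,"fingers": -1},{"tx": 0,"ty": 0,"tz": -11,"wx": 0,"wy": 0,"wz": 0,"fingers": -1},{"tx": 0,"ty": 0,"tz": -12,"wx": 0,"wy": 0,"wz": 0,"fingers": -1},{"tx": 0,"ty": 0,"tz": -12,"wx": 0,"wy": 0,"wz": 0,"fingers": -1},{"tx": 0,"ty": 0,"tz": -12,"wx": 0,"wy": 0,"wz": 0,"fingers": -1}])

```text
clock: 4.5
eef_pos: [0.5148, -0.2527, 0.1584]
tool_rot: [-3.139, -0.0, 1.223]
wrist_force: [-0.2, 0.9, -5.2]
width: 0.0229
```

```bash
python3 - <<'E'
from plant import viewer
import cv2,numpy as np
a=[]
for n,(x,y,W,H) in(("top",(410,180,100,100)),("side",(330,60,100,100))):
    c=viewer.read_camera(n); np.savez(n+"1.npz",**c); a.append(cv2.resize(c["color"][y:y+H,x:x+W,::-1],None,fx=4,fy=4,interpolation=cv2.INTER_CUBIC))
cv2.imwrite("pics/lift.png",cv2.hconcat(a))
from go import rep
# hover target: jig (-58,-72) mm, yaw -18.2
th=np.radians(-18.2); R=np.array([[np.cos(th),-np.sin(th)],[np.sin(th),np.cos(th)]])
p=np.array([.604,.159])+R@np.array([-.058,-.072]); print(p)
rep(p[0],p[1],.16,-18.2+45)
E
```

```text
[0.5264 0.1087]
t 4.6 pos [ 0.5146 -0.2527  0.158 ] rot deg [-179.81    0.01   70.09] F [ 0.69 -0.76 -4.17] M [-0.04  0.02  0.08] w 0.0232 q7 0.33
cm [ 34.39 -11.2   -0.16] deg [-0.17  0.08 43.29]
```

View pics/lift.png

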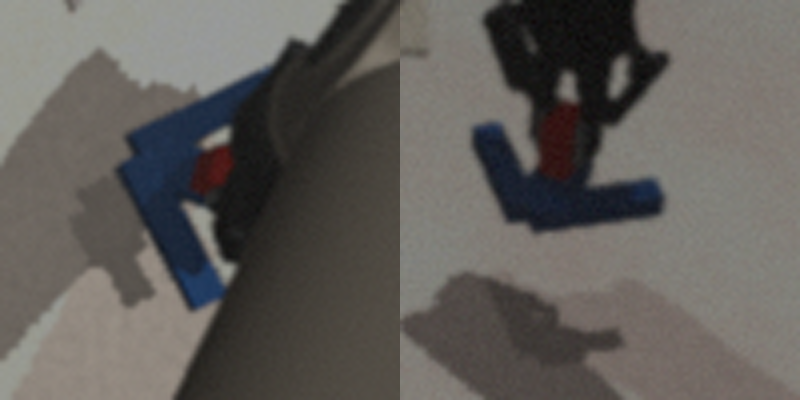

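The square hangs level in the fingers and is clear of the bench: in the right half it is at about (570,190), with its shadow below. Moving it over the jig.

Emit:
carry_out(targets=[{"tx": 4,"ty": -1.3,"tz": 0,"wx": 0,"wy": 0,"wz": 5,"fingers": -1},{"tx": 8.5,"ty": -2.8,"tz": 0,"wx": 0,"wy": 0,"wz": 11,"fingers": -1},{"tx": 13,"ty": -4.2,"tz": 0,"wx": 0,"wy": 0,"wz": 17,"fingers": -1},{"tx": 17.5,"ty": -5.7,"tz": 0,"wx": 0,"wy": 0,"wz": 23,"fingers": -1},{"tx": 22,"ty": -7.2,"tz": 0,"wx": 0,"wy": 0,"wz": 29,"fingers": -1},{"tx": 26.5,"ty": -8.6,"tz": 0,"wx": 0,"wy": 0,"wz": 34,"fingers": -1},{"tx": 30.5,"ty": -10,"tz": 0,"wx": 0,"wy": 0,"wz": 39,"fingers": -1},{"tx": 34.4,"ty": -11.2,"tz": 0,"wx": 0,"wy": 0,"wz": 43.3,"fingers": -1}])

```text
clock: 5.4
eef_pos: [0.5264, 0.1103, 0.1586]
tool_rot: [-3.141, 0.002, 0.465]
wrist_force: [0.8, 0.0, -3.6]
width: 0.0231
```

Emit:
carry_out(targets=[{"tx": 0,"ty": 0,"tz": 0,"wx": 0,"wy": 0,"wz": 0,"fingers": -1},{"tx": 0,"ty": 0,"tz": 0,"wx": 0,"wy": 0,"wz": 0,"fingers": -1},{"tx": 0,"ty": 0,"tz": 0,"wx": 0,"wy": 0,"wz": 0,"fingers": -1}])

```text
clock: 5.7
eef_pos: [0.527, 0.1068, 0.1592]
tool_rot: [3.141, 0.002, 0.466]
wrist_force: [0.2, -0.8, -4.3]
width: 0.0232
```

```bash
python3 - <<'E'
from plant import viewer
import cv2,numpy as np
a=[]
for n,(x,y,W,H) in(("top",(250,160,140,140)),("side",(265,130,140,140))):
    c=viewer.read_camera(n); np.savez(n+"2.npz",**c); a.append(cv2.resize(c["color"][y:y+H,x:x+W,::-1],None,fx=400/140,fy=400/140,interpolation=cv2.INTER_CUBIC))
cv2.imwrite("pics/hover.png",cv2.hconcat(a))
from go import rep
rep(.5264,.1087,.07,26.8)
E
```

```text
t 5.8 pos [0.5273 0.1064 0.1596] rot deg [179.99   0.05  26.63] F [ 0.41 -0.11 -4.05] M [-0.07  0.04 -0.01] w 0.0233 q7 -0.99
cm [ 0.03 -0.25  8.96] deg [ 0.01  0.05 -0.17]
```

View pics/hover.png

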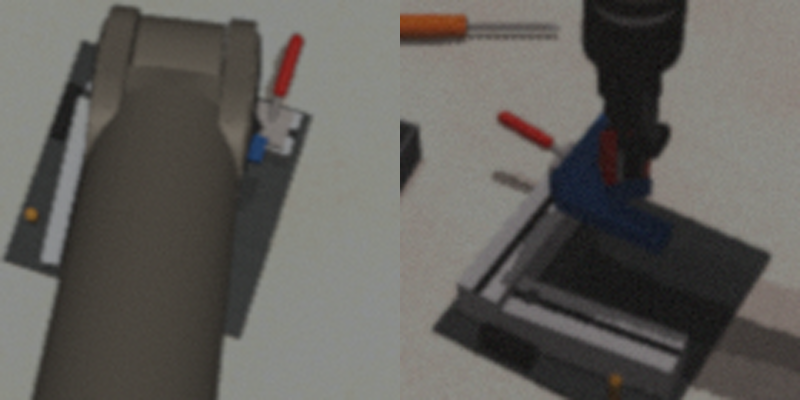

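```bash
python3 - <<'E'
from h import *
c=load("side2"); x,y,W,H=310,160,60,65
cv2.imwrite("pics/hov_s.png",cv2.convertScaleAbs(cv2.resize(c["color"][y:y+H,x:x+W,::-1],None,fx=9,fy=9,interpolation=cv2.INTER_CUBIC),alpha=1.8))
E
```

```text
(no output)
```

View pics/hov_s.png

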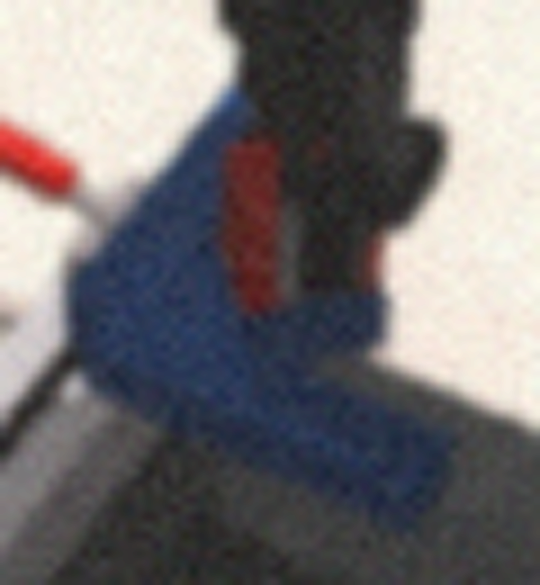

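```bash
python3 - <<'E'
from h import *
S=load("side2")
np.set_printoptions(precision=4,suppress=True)
w=onplane(S,px([(93,345),(400,483),(450,435),(75,283),(240,92)],(310,160),9),.137)
print(w); d=w[0]-w[1]; print("x dir",np.degrees(np.arctan2(d[1],d[0])),np.linalg.norm(d)); d=w[3]-w[4]; print("y dir-90",np.degrees(np.arctan2(d[1],d[0]))-90)
w2=onplane(S,px([(100,390),(395,525)],(310,160),9),.119); d=w2[0]-w2[1]; print("x dir bottom",np.degrees(np.arctan2(d[1],d[0])),np.linalg.norm(d),w2)
print(kab([(.036,.05),(-.06,.05),(-.06,.028),(.05,.036)],w[:4]))
E
```

```text
[[0.5744 0.1438 0.137 ]
 [0.4905 0.1718 0.137 ]
 [0.4809 0.1536 0.137 ]
 [0.5835 0.1238 0.137 ]
 [0.5554 0.0456 0.137 ]]
x dir -18.514764430012686 0.08840963883413774
y dir-90 -19.750016799282022
x dir bottom -18.761078878614587 0.08627708492404942 [[0.5726 0.1427 0.119 ]
 [0.4909 0.1704 0.119 ]]
(np.float64(-0.3433322241596751), array([0.5265, 0.1068]), array([[ 2.8942, -2.0271],
       [-3.6693,  2.2147],
       [-1.4841, -0.2406],
       [ 2.2591,  0.053 ]]))
```

Emit:
carry_out(targets=[{"tx": 0,"ty": 0,"tz": 3,"wx": 0,"wy": 0,"wz": 0,"fingers": -1},{"tx": 0,"ty": 0,"tz": 6,"wx": 0,"wy": 0,"wz": 0,"fingers": -1},{"tx": 0,"ty": 0,"tz": 8.5,"wx": 0,"wy": 0,"wz": 0,"fingers": -1},{"tx": 0,"ty": 0,"tz": 10,"wx": 0,"wy": 0,"wz": 0,"fingers": -1},{"tx": 0,"ty": 0,"tz": 10.5,"wx": 0,"wy": 0,"wz": 0,"fingers": -1},{"tx": 0,"ty": 0,"tz": 10.5,"wx": 0,"wy": 0,"wz": 0,"fingers": -1},{"tx": 0,"ty": 0,"tz": 10.5,"wx": 0,"wy": 0,"wz": 0,"fingers": -1}])

```text
clock: 6.5
eef_pos: [0.5285, 0.108, 0.0559]
tool_rot: [3.141, -0.002, 0.467]
wrist_force: [0.1, 0.4, -4.7]
width: 0.0231
```

```bash
python3 go.py .527 .107 .0475 26.6
```

```text
t 6.5 pos [0.5285 0.108  0.0559] rot deg [179.98  -0.1   26.75] F [ 0.13  0.45 -4.7 ] M [-0.02 -0.01 -0.04] w 0.0231 q7 -0.86
cm [-0.18  0.02  0.84] deg [ 0.02 -0.1   0.15]
```

Emit:
carry_out(targets=[{"tx": -0.2,"ty": 0,"tz": 0.3,"wx": 0,"wy": 0,"wz": 0,"fingers": -1},{"tx": -0.2,"ty": 0,"tz": 0.6,"wx": 0,"wy": 0,"wz": 0,"fingers": -1},{"tx": -0.2,"ty": 0,"tz": 0.8,"wx": 0,"wy": 0,"wz": 0,"fingers": -1},{"tx": -0.2,"ty": 0,"tz": 0.8,"wx": 0,"wy": 0,"wz": 0,"fingers": -1},{"tx": -0.2,"ty": 0,"tz": 0.8,"wx": 0,"wy": 0,"wz": 0,"fingers": -1}])

```text
clock: 7.0
eef_pos: [0.5267, 0.1074, 0.0485]
tool_rot: [-3.141, -0.002, 0.467]
wrist_force: [-5.2, -0.5, 13.7]
width: 0.0231
```

```bash
python3 go.py
```

```text
t 7.0 pos [0.5267 0.1074 0.0485] rot deg [-179.95   -0.14   26.75] F [-5.23 -0.54 13.72] M [-0.    0.72 -0.03] w 0.0231 q7 -0.84
```

Landed on the plate: TCP z 0.0485, upward force about 14 N. I'll ease off slightly and slide toward the sill (jig +x is tool +x+y).

Emit:
carry_out(targets=[{"tx": 0.1,"ty": 0.1,"tz": -0.06,"wx": 0,"wy": 0,"wz": 0,"fingers": -1},{"tx": 0.2,"ty": 0.2,"tz": -0.06,"wx": 0,"wy": 0,"wz": 0,"fingers": -1},{"tx": 0.3,"ty": 0.3,"tz": -0.06,"wx": 0,"wy": 0,"wz": 0,"fingers": -1},{"tx": 0.4,"ty": 0.4,"tz": -0.06,"wx": 0,"wy": 0,"wz": 0,"fingers": -1},{"tx": 0.4,"ty": 0.4,"tz": -0.06,"wx": 0,"wy": 0,"wz": 0,"fingers": -1},{"tx": 0.4,"ty": 0.4,"tz": -0.06,"wx": 0,"wy": 0,"wz": 0,"fingers": -1}])

```text
clock: 7.6
eef_pos: [0.5323, 0.106, 0.0486]
tool_rot: [-3.141, -0.003, 0.467]
wrist_force: [-2.1, 0.8, 7.1]
width: 0.0231
```

```bash
cat > st.py <<'E'
from plant import get_obs
import numpy as np
o=get_obs(); th=np.radians(-18.2); R=np.array([[np.cos(th),-np.sin(th)],[np.sin(th),np.cos(th)]])
print("t",round(float(o["clock"]),2),"jig mm",(R.T@(o["eef_pos"][:2]-np.array([.604,.159]))*1e3).round(1),"z",round(o["eef_pos"][2]*1e3,1),"rot",np.degrees(o["tool_rot"]).round(2),"F jig",(R.T@o["wrist_force"][:2]).round(1),"Fz",round(o["wrist_force"][2],1),"M",np.round(o["torque"],2),"w",round(float(o["width"]),4))
E
python3 st.py
```

```text
t 7.6 jig mm [-51.6 -72.8] z 48.6 rot [-1.7998e+02 -1.4000e-01  2.6780e+01] F jig [-2.3  0.1] Fz 7.1 M [0.17 0.18 0.04] w 0.0231
```

Emit:
carry_out(targets=[{"tx": 0.07,"ty": 0.07,"tz": 0,"wx": 0,"wy": 0,"wz": 0,"fingers": -1},{"tx": 0.14,"ty": 0.14,"tz": 0,"wx": 0,"wy": 0,"wz": 0,"fingers": -1},{"tx": 0.2,"ty": 0.2,"tz": 0,"wx": 0,"wy": 0,"wz": 0,"fingers": -1},{"tx": 0.2,"ty": 0.2,"tz": 0,"wx": 0,"wy": 0,"wz": 0,"fingers": -1},{"tx": 0.2,"ty": 0.2,"tz": 0,"wx": 0,"wy": 0,"wz": 0,"fingers": -1}])

```text
clock: 8.1
eef_pos: [0.5332, 0.1058, 0.0486]
tool_rot: [-3.138, 0.0, 0.467]
wrist_force: [-8.2, 3.3, 16.6]
width: 0.0231
```

```bash
python3 st.py
```

```text
t 8.1 jig mm [-50.7 -72.6] z 48.6 rot [-1.798e+02  1.000e-02  2.677e+01] F jig [-8.9  0.5] Fz 16.6 M [ 0.43  1.38 -0.3 ] w 0.0231
```

Sill contact at jig x of about -50.7, as expected. Next I slide along jig +y to meet the post.

Emit:
carry_out(targets=[{"tx": 0.15,"ty": -0.25,"tz": -0.03,"wx": 0,"wy": 0,"wz": 0,"fingers": -1},{"tx": 0.35,"ty": -0.45,"tz": -0.03,"wx": 0,"wy": 0,"wz": 0,"fingers": -1},{"tx": 0.55,"ty": -0.65,"tz": -0.03,"wx": 0,"wy": 0,"wz": 0,"fingers": -1},{"tx": 0.75,"ty": -0.85,"tz": -0.03,"wx": 0,"wy": 0,"wz": 0,"fingers": -1},{"tx": 0.95,"ty": -1.05,"tz": -0.03,"wx": 0,"wy": 0,"wz": 0,"fingers": -1},{"tx": 0.95,"ty": -1.05,"tz": -0.03,"wx": 0,"wy": 0,"wz": 0,"fingers": -1}])

```text
clock: 8.7
eef_pos: [0.537, 0.117, 0.0486]
tool_rot: [-3.141, 0.001, 0.465]
wrist_force: [-7.6, -2.1, 11.3]
width: 0.0231
```

```bash
python3 st.py
```

```text
t 8.7 jig mm [-50.5 -60.9] z 48.6 rot [-1.7997e+02  6.0000e-02  2.6640e+01] F jig [-6.6 -4.4] Fz 11.3 M [-0.53  1.06 -0.38] w 0.0231
```

Emit:
carry_out(targets=[{"tx": 0.15,"ty": -0.15,"tz": 0,"wx": 0,"wy": 0,"wz": 0,"fingers": -1},{"tx": 0.3,"ty": -0.3,"tz": 0,"wx": 0,"wy": 0,"wz": 0,"fingers": -1},{"tx": 0.45,"ty": -0.45,"tz": 0,"wx": 0,"wy": 0,"wz": 0,"fingers": -1},{"tx": 0.55,"ty": -0.55,"tz": 0,"wx": 0,"wy": 0,"wz": 0,"fingers": -1},{"tx": 0.55,"ty": -0.55,"tz": 0,"wx": 0,"wy": 0,"wz": 0,"fingers": -1},{"tx": 0.55,"ty": -0.55,"tz": 0,"wx": 0,"wy": 0,"wz": 0,"fingers": -1}])

```text
clock: 9.3
eef_pos: [0.5391, 0.1231, 0.0487]
tool_rot: [3.141, 0.002, 0.464]
wrist_force: [-8.4, -5.2, 15.0]
width: 0.023
```

```bash
python3 st.py
```

```text
t 9.3 jig mm [-50.5 -54.4] z 48.7 rot [1.7999e+02 1.2000e-01 2.6590e+01] F jig [-6.4 -7.6] Fz 15.0 M [-1.12  1.3  -0.32] w 0.023
```

Emit:
carry_out(targets=[{"tx": 0.1,"ty": -0.1,"tz": 0,"wx": 0,"wy": 0,"wz": 0,"fingers": -1},{"tx": 0.2,"ty": -0.2,"tz": 0,"wx": 0,"wy": 0,"wz": 0,"fingers": -1},{"tx": 0.25,"ty": -0.25,"tz": 0,"wx": 0,"wy": 0,"wz": 0,"fingers": -1},{"tx": 0.25,"ty": -0.25,"tz": 0,"wx": 0,"wy": 0,"wz": 0,"fingers": -1},{"tx": 0.25,"ty": -0.25,"tz": 0,"wx": 0,"wy": 0,"wz": 0,"fingers": -1}])

```text
clock: 9.8
eef_pos: [0.54, 0.1259, 0.0487]
tool_rot: [3.141, 0.003, 0.464]
wrist_force: [-10.3, -7.1, 15.4]
width: 0.0227
```

```bash
python3 st.py
```

```text
t 9.8 jig mm [-50.5 -51.5] z 48.7 rot [1.7997e+02 1.6000e-01 2.6580e+01] F jig [-7.6 -9.9] Fz 15.4 M [-1.37  1.41 -0.22] w 0.0227
```

Emit:
carry_out(targets=[{"tx": 0.08,"ty": -0.08,"tz": 0,"wx": 0,"wy": 0,"wz": 0,"fingers": -1},{"tx": 0.15,"ty": -0.15,"tz": 0,"wx": 0,"wy": 0,"wz": 0,"fingers": -1},{"tx": 0.15,"ty": -0.15,"tz": 0,"wx": 0,"wy": 0,"wz": 0,"fingers": -1},{"tx": 0.15,"ty": -0.15,"tz": 0,"wx": 0,"wy": 0,"wz": 0,"fingers": -1}])

```text
clock: 10.2
eef_pos: [0.5405, 0.1276, 0.0487]
tool_rot: [3.141, 0.003, 0.464]
wrist_force: [-9.7, -8.5, 14.4]
width: 0.0228
```

```bash
python3 st.py
```

```text
t 10.2 jig mm [-50.5 -49.7] z 48.7 rot [1.7996e+02 1.7000e-01 2.6570e+01] F jig [ -6.5 -11.1] Fz 14.4 M [-1.51  1.51 -0.19] w 0.0228
```

Still moving freely, so it isn't on the stop yet.

Emit:
carry_out(targets=[{"tx": 0.08,"ty": -0.08,"tz": 0,"wx": 0,"wy": 0,"wz": 0,"fingers": -1},{"tx": 0.15,"ty": -0.15,"tz": 0,"wx": 0,"wy": 0,"wz": 0,"fingers": -1},{"tx": 0.15,"ty": -0.15,"tz": 0,"wx": 0,"wy": 0,"wz": 0,"fingers": -1},{"tx": 0.15,"ty": -0.15,"tz": 0,"wx": 0,"wy": 0,"wz": 0,"fingers": -1}])

```text
clock: 10.6
eef_pos: [0.5406, 0.1277, 0.0487]
tool_rot: [3.14, 0.005, 0.462]
wrist_force: [-12.5, -12.6, 19.4]
width: 0.0231
```

```bash
python3 st.py
```

```text
t 10.6 jig mm [-50.5 -49.5] z 48.7 rot [179.9    0.28  26.5 ] F jig [ -7.9 -15.9] Fz 19.4 M [-2.3   1.94 -0.11] w 0.0231
```

The force jumped by 5 N for only 0.2 mm of motion, so the post is on its stop. I'll firm up against both bars and then look.

Emit:
carry_out(targets=[{"tx": 0.1,"ty": 0,"tz": 0,"wx": 0,"wy": 0,"wz": 0,"fingers": -1},{"tx": 0.2,"ty": 0,"tz": 0,"wx": 0,"wy": 0,"wz": 0,"fingers": -1},{"tx": 0.2,"ty": 0,"tz": 0,"wx": 0,"wy": 0,"wz": 0,"fingers": -1},{"tx": 0.2,"ty": 0,"tz": 0,"wx": 0,"wy": 0,"wz": 0,"fingers": -1},{"tx": 0.2,"ty": 0,"tz": 0,"wx": 0,"wy": 0,"wz": 0,"fingers": -1}])

```text
clock: 11.1
eef_pos: [0.5406, 0.1277, 0.0486]
tool_rot: [3.141, 0.008, 0.462]
wrist_force: [-15.7, -15.0, 24.1]
width: 0.023
```

```bash
python3 st.py; python3 - <<'E'
from plant import viewer
import cv2,numpy as np
for n,(x,y,W,H) in(("top",(245,165,125,120)),("side",(270,160,135,125))):
    c=viewer.read_camera(n); np.savez(n+"3.npz",**c); cv2.imwrite(f"pics/seat_{n}.png",cv2.convertScaleAbs(cv2.resize(c["color"][y:y+H,x:x+W,::-1],None,fx=4.7,fy=4.7,interpolation=cv2.INTER_CUBIC),alpha=1.8))
E
```

```text
t 11.1 jig mm [-50.4 -49.5] z 48.6 rot [179.96   0.47  26.48] F jig [-10.2 -19.1] Fz 24.1 M [-2.61  2.95 -0.04] w 0.023
```

View pics/seat_side.png

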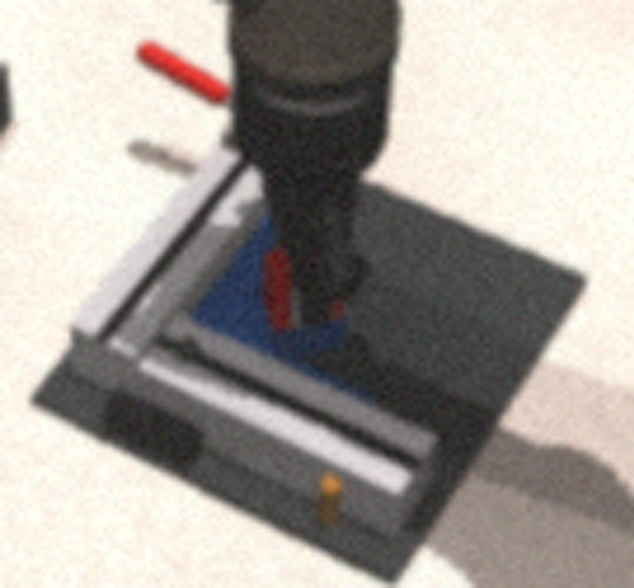

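View pics/seat_top.png

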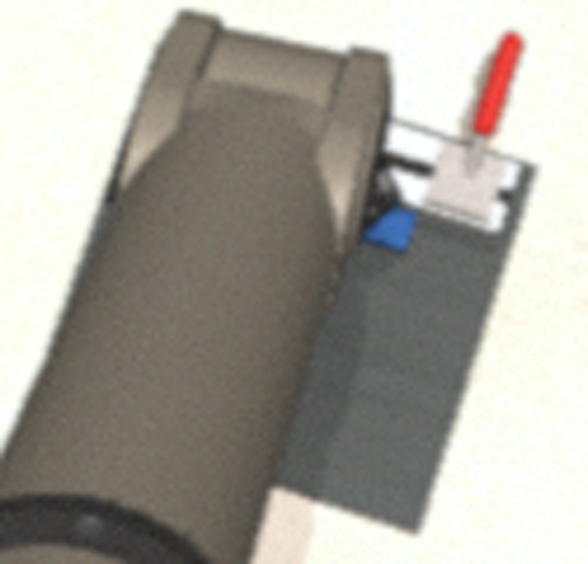

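The side view shows the post swung nearly parallel to the plate edge, with the blue square in the corner around (230,300). I'll check the post angle numerically.

```bash
python3 - <<'E'
from h import *
S=load("side3"); off=(270,160); f=4.7
A=lambda a,b,z:(lambda w:round(float(np.degrees(np.arctan2(*(w[0]-w[1])[1::-1]))),2))(onplane(S,px([a,b],off,f),z))
print("post inner",A((190,318),(437,433),.048),"post outer",A((138,368),(400,494),.048),"plate edge",A((32,400),(393,582),.008))
print("sill outer top -90",A((75,328),(228,150),.048)-90)
E
python3 - <<'E'
import cv2
from h import *
a=load("side0")["color"];b=load("side3")["color"]
S=load("side3");cr=lambda c:cv2.resize(c["color"][210:275,290:370,::-1],None,fx=9,fy=9,interpolation=cv2.INTER_CUBIC)
cv2.imwrite("pics/post.png",cv2.convertScaleAbs(cr(S),alpha=1.8))
E
```

```text
post inner -17.92 post outer -18.07 plate edge -18.49
sill outer top -90 -19.67
```

View pics/post.png

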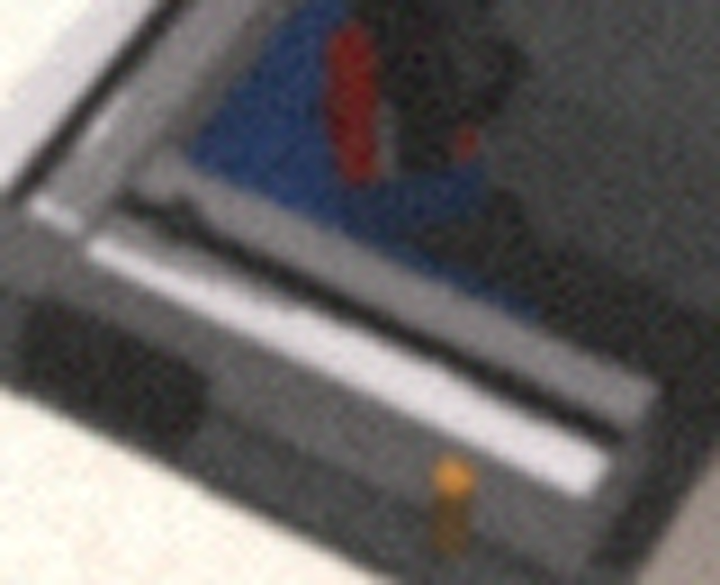

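The post is at -17.9 to -18.1°, against -18.2 to -18.5° for the jig. Net yaw moment is about 0, so both faces bear evenly. I'll add a little more pressure on the sill and let it settle.

Emit:
carry_out(targets=[{"tx": 0.07,"ty": 0.07,"tz": 0,"wx": 0,"wy": 0,"wz": 0,"fingers": -1},{"tx": 0.12,"ty": 0.12,"tz": 0,"wx": 0,"wy": 0,"wz": 0,"fingers": -1},{"tx": 0.12,"ty": 0.12,"tz": 0,"wx": 0,"wy": 0,"wz": 0,"fingers": -1},{"tx": 0.12,"ty": 0.12,"tz": 0,"wx": 0,"wy": 0,"wz": 0,"fingers": -1},{"tx": 0.12,"ty": 0.12,"tz": 0,"wx": 0,"wy": 0,"wz": 0,"fingers": -1},{"tx": 0.12,"ty": 0.12,"tz": 0,"wx": 0,"wy": 0,"wz": 0,"fingers": -1}])

```text
clock: 11.8
eef_pos: [0.5407, 0.1277, 0.0485]
tool_rot: [-3.14, 0.011, 0.463]
wrist_force: [-21.3, -12.4, 29.1]
width: 0.0231
```

```bash
python3 st.py
```

```text
t 11.8 jig mm [-50.4 -49.5] z 48.5 rot [-179.91    0.62   26.54] F jig [-16.4 -18.5] Fz 29.1 M [-2.41  3.91  0.14] w 0.0231
```

Emit:
carry_out(targets=[{"tx": 0,"ty": 0,"tz": 0,"wx": 0,"wy": 0,"wz": 0,"fingers": -1},{"tx": 0,"ty": 0,"tz": 0,"wx": 0,"wy": 0,"wz": 0,"fingers": -1},{"tx": 0,"ty": 0,"tz": 0,"wx": 0,"wy": 0,"wz": 0,"fingers": -1},{"tx": 0,"ty": 0,"tz": 0,"wx": 0,"wy": 0,"wz": 0,"fingers": -1},{"tx": 0,"ty": 0,"tz": 0,"wx": 0,"wy": 0,"wz": 0,"fingers": -1}])

```text
clock: 12.3
eef_pos: [0.5407, 0.1277, 0.0485]
tool_rot: [-3.14, 0.011, 0.463]
wrist_force: [-21.5, -12.5, 29.5]
width: 0.0232
```

```bash
python3 st.py
```

```text
t 12.3 jig mm [-50.4 -49.5] z 48.5 rot [-179.92    0.62   26.54] F jig [-16.5 -18.6] Fz 29.5 M [-2.38  3.94  0.16] w 0.0232
```

Steady: 16 to 19 N on each bar with no motion. Handing in.

```bash
python3 -c "
from plant import job_done
job_done()"; python3 st.py
```

```text
the job is handed in; nothing more can be done
the job is handed in; nothing more can be done
```

I gripped the square by its handle, lifted it, turned it about 43° and laid it on the jig plate. I then slid it against the sill and pushed the post out until it came up firmly on its stop. I handed the job in at about 12.3 s, still gripping and pressing; no verdict is reported.

**Last checks before handing in**
- **Pressing:** steady wrist force of about 16.5 N toward the sill and 18.6 N toward the post. Some of that is friction on the plate, and the bar contacts themselves can't be read separately.
- **On the stop:** over the last step toward the post, force rose about 5 N for only 0.2 mm of travel.
- **Position:** the tool was at about jig (-50.4, -49.5) mm, against (-50, -50) for a seated square. This rests on my camera estimate of the jig, where the two views differed by up to about 6 mm in y.
- **Flat and gripped:** tool tilt was 0.6°, its height was unchanged since landing, and the grip width was steady at 23 mm.
- **Post angle (side view, before the final extra push on the sill):** -17.9° to -18.1°, against -18.2° to -18.5° for the jig.

**Disagreements and limits**
- The sill's outer edge measured -19.7° in the side view. I put that down to coarse pixel picking.
- The arm hid the square from the top camera, so I judged it parallel to the bars from the post angle and the near-zero twisting moment.
- I kept the path clear of the bin, screwdriver and pot, but did not measure them again at the end.

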